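Kit the resin-infusion fittings

ROBOT

A 6-joint arm with a two-finger parallel gripper is mounted at the origin on the work surface. World frame = base frame: x ahead of the robot, y to its left, z up, the work surface at z = 0. Lengths are in mm, angles in degrees, forces in N, time in s.
With the tool pointing down it reaches from about 350 to 975 mm from the base axis. Payload 4.9 kg.
Tool frame: the origin (TCP) lies on the centre line of the jaws, within the pads' length; the fingertips stand ahead of it and the grasp point (between the pads) lies 8 mm behind it (tip_reach is the z of the fingertips in the tool frame, in mm); z points along the fingers, y is the line along which they close (so a half turn about z gives the same grasp; the last joint's range is limited). The gripper opens to 85 mm and grips with 20 to 120 N. Pads are 22 mm wide; open, the fingers measure 114 mm over their backs; the gripper's body (76 mm by 85 mm) begins 54 mm behind the grasp point. The pads swing forward as they close: fully open they stand 13 mm farther back than shut.
Start: joints at [-84.053, 3.019, 92.412, -0, 84.569, -6.818], TCP at [138.097, -609.533, 242.304] pointing down, gripper open.
Joint ranges: [-172.51, 172.51], [-57.92, 126.97], [3.15, 148.05], [-58.71, 238.71], [5.1, 150.11], [-179.66, 179.66]. Speed limits (degrees/s): [147.25, 147.25, 180, 180, 180, 180].

INTERFACE

Orientations are given as [roll, pitch, yaw] about the fixed x, y, z axes, in that order (R = Rz(yaw) Ry(pitch) Rx(roll)).
In Python, from workcell import * gives the robot as it stands.
- The arm moves only by the tool carry_out, never from a script. Its argument "motion" is a list that holds one entry, the list of rows, each a list of 7 numbers: the opening, from -1 (shut) to 1 (fully open), then the shift along the world's x, y, z scaled (see below), then the turn, a rotation vector about the world's x, y, z scaled (see below). In form: [[[claw, tx, ty, tz, ax, ay, az], ...]]. A call has 1 to 5 rows; each row shifts and turns the commanded pose from where the row before left it; what a row does not reach is not made up. The controller multiplies each number of a shift by 250 mm and each number of a turn by pi rad. A row lasts 1/8 s, in which the tool goes at most 62.5 mm and 10.7 degrees, less where a joint would pass 70% of its speed; a pose out of reach is approached as far as the arm can. A call with a number of a shift or a turn outside -1 to 1 is refused whole. A call with a gripper value outside its range is refused whole. The fingers move at their own pace and stop on an object; "newtons" is the grip in N (left out, the last holds). Time passes only in rows, so rows that do not move let the fingers close. It gives the time, the measured TCP pose, the force, the opening and the grip force at its end, in the units of the state.
- sense(): the state, without advancing time (a new reading comes with each control period).
- camera(name): name is "scene" or "top" or "wrist"; returns (picture, depth): 384x512x3 uint8, red, green, blue; 384x512 float32, mm along the optical axis (not along the pixel's ray), 0 where there is no reading.
- camera_info(name): a dict with "fov_y" (degrees; the focal length in pixels is half the picture's height over the tangent of half this angle, whatever the lens; pixels are square), "cx", "cy" (the principal point, pixels), "camera_from_world" (4x4, takes a point from world to camera coordinates). Camera axes: x right, y up, looking along -z (the intrinsics and any distortion apply to the point x, -y, -z); pixel columns grow to the right and rows downward; lengths in mm; the calibration is good to about 2 mm. The wrist camera is an equidistant fisheye: a pixel r from the principal point sees the ray r / f radians off the axis. A picture is of the moment at which its call begins: read the wrist's pose just before it. camera_info takes no time and is no camera call; for the wrist camera it gives the pose at the moment of the call.
- close_job(): hands the job in; it is judged then, once.
Trained networks look in the newest picture that a camera, given by its name, has taken for a name from the list of things; names that differ only in an ending like _2 or _b are one class to them, and where a whole thing is asked for, a point or a joint stands for the part that bears it (a point fixed in the world has none). Each returns a list of dicts, best first, with "score" (0 to 1); they miss things now and then, are a little off and sometimes report something else, mostly with a low value. They report only what shows in the picture. A call takes as long as a camera call. They do not tell look-alikes from the thing itself.
- boxes_of(label, camera): "centre" ([x, y, z] in mm, in world coordinates, good to about 4 mm: the middle of the surface that is visible of it).
The state is a dict: "time": time; "joints": joint angles; "qvel": joint speeds; "tau": joint torques, N m; "eef_pos": TCP position; "tcp_rot": TCP orientation; "force": force on the tool from outside, world axes, zero at the start; "torque": the same for the moment, N m; "gripper_width": finger opening in mm; "finger_force": force on a finger pad.
Only numpy, scipy, OpenCV 4.12 (cv2) and the standard library are available. Lean on these libraries where they do the work, as an engineer would, in place of code of your own. Each camera call takes 0.05 s, during which the arm holds its last target. There are 200 camera calls.

TASK

Make up two kits of hose fittings from the stock standing on the grey sheet: into the long three-compartment tray put the large tee, the valve and the small flanged port; into the short two-compartment tray put the small tee and the large flanged port. One fitting to a compartment (any compartment of the right tray), standing upright on the tray's floor, turned so that it fits between the walls. Leave the elbow in the stock, and do not disturb it, the tape measure or the white tub.

Things in the scene. Friction and masses are not known exactly. Their poses are not given: they have to be found in the camera images.
- tee_large: The large brass tee, 180 g: its run (a straight tube through a 24 mm square body whose flat underside it stands on, 24 mm high) lies along its own y, 90 mm long; its third hose tail, a round upright tube 20 mm across with low barbs, rises from the middle (on the origin's axis) from 24 to 60 mm height and is the place to grip. Origin at the centre of its underside, z up. A half turn about z leaves it the same.
- tee_small: The small brass tee, 100 g: its run (a straight tube through a 24 mm square body whose flat underside it stands on, 24 mm high) lies along its own y, 54 mm long; its third hose tail, a round upright tube 16 mm across, rises from the middle from 24 to 60 mm height and is the place to grip. Origin at the centre of its underside, z up. A half turn about z leaves it the same.
- valve: Brass ball valve, 170 g: its run (a straight tube through a 24 mm square body whose flat underside it stands on, 24 mm high) lies along its own y, 70 mm long; a 14 mm stem carries a black bar handle 52 mm long (along its own x, across the run), 14 mm thick (along y), from 36 to 60 mm height, centred over the origin: grip it across its thickness, closing along y. Origin at the centre of its underside, z up. A half turn about z leaves it the same.
- port_large: The large flanged port of plain aluminium, 120 g: a round flange 60 mm across and 8 mm thick, a collar 26 mm across up to 18 mm height, and an upright round tube 20 mm across up to 60 mm height, the place to grip. Origin at the centre of its underside, z up. 
- port_small: The small flanged port of plain aluminium, 60 g: a round flange 38 mm across and 8 mm thick, a collar 22 mm across up to 18 mm height, and an upright round tube 16 mm across up to 60 mm height, the place to grip. Origin at the centre of its underside, z up. 
- elbow: Brass elbow, not part of either kit, to be left where it is: a 24 mm cube with one horizontal tail reaching 42 mm from its middle along its own +y and one upright tube 18 mm across up to 60 mm height. Origin at the centre of the cube's underside.
- tray_long: The long wooden kit tray with a white floor, fixed to the bench, 252 x 118 mm (x, y), with three equal compartments in a row along its own x, centred at x = -82, 0 and +82 mm, y = 0; each is 76 (x) by 106 (y) mm inside. Floor 6 mm above the bench; walls and dividers 6 mm thick, their tops 16 mm above the bench. Origin at the centre of its underside.
- tray_short: The short wooden kit tray with a white floor, fixed to the bench, 170 x 118 mm (x, y), with two equal compartments in a row along its own x, centred at x = -41 and +41 mm, y = 0; each is 76 (x) by 106 (y) mm inside. Floor 6 mm above the bench; walls and divider 6 mm thick, their tops 16 mm above the bench. Origin at the centre of its underside.
- tape: Bystander: a loose tape measure standing on edge, black case 62 x 40 mm and 60 mm high with a yellow disc on each side. Origin at the centre of its underside.
- tub: Bystander: a loose empty white plastic mixing tub, 110 mm across the rim, 85 mm high. Origin at the centre of its underside.
Mind the look-alikes: they are no part of the job. Leave any orange look-alike of the port_small alone.

How it is judged:
By the outcome, as a careful person would: the job done as asked, in the order asked, and still so for the second after the job is handed in, with the robot touching nothing.
It also fails if it takes over 128 s, if anything falls off the work surface, if the arm or the gripper's body presses on something with over 40 N, if the wrist force passes 120 N, or if a joint passes its speed limit or range.

## Working session

There is one attempt and no reset: what is moved stays moved. The work goes in short steps, Python scripts to look and compute and a tool call to move; the robot and the scene stay as the last step left them, time stands still between calls to the robot, and variables do not carry over. Pictures are saved under pics/ and viewed, at most 14 in all, crops included, and the job is handed in when it is done.

Besides the shell and the picture viewer there is one more tool, called after ">>>" as name(argument=value, ...), one argument or row to a line, values as JSON. carry_out: Moves the arm, as the interface text tells. Its arguments: {"type":"object","properties":{"motion":{"type":"array"},"newtons":{"type":"number"}},"required":["motion"]}

```bash
mkdir -p pics; ls
cat > h.py <<'E'
from workcell import *
import numpy as np, cv2
def save(n,im): cv2.imwrite('pics/'+n+'.png',cv2.cvtColor(im,cv2.COLOR_RGB2BGR))
def cloud(name,d):
    i=camera_info(name); H,W=d.shape; f=H/2/np.tan(np.radians(i['fov_y']/2))
    v,u=np.mgrid[:H,:W]; x=(u-i['cx'])/f*d; y=-(v-i['cy'])/f*d
    P=np.stack([x,y,-d,np.ones_like(d)],-1)@np.linalg.inv(np.array(i['camera_from_world'])).T
    P=P[...,:3]; P[d<=0]=np.nan
    return P
E
python3 - <<'E'
from h import *
p,d=camera('top'); P=cloud('top',d); np.save('top.npy',P); save('top',p)
p2,d2=camera('scene'); save('scene',p2); np.save('scene.npy',cloud('scene',d2))
print({k:v for k,v in camera_info('top').items()})
print({k:v for k,v in camera_info('scene').items()})
for l in ['tee_large','tee_small','valve','port_large','port_small','elbow','tray_long','tray_short','tape','tub']:
  for c in ['top','scene']:
    for b in boxes_of(l,c)[:3]: print(l,c,round(b['score'],2),np.round(b['centre']))
print(sense())
E
```

```text
pics
{'fov_y': 53.87636084253464, 'cx': 255.77749555117217, 'cy': 187.3822623412804, 'camera_from_world': array([[ 6.37199869e-02, -9.97967813e-01, -8.27368137e-05,
        -3.33227985e+01],
       [ 9.69239459e-01,  6.18659394e-02,  2.38217290e-01,
        -5.58398950e+02],
       [-2.37728069e-01, -1.52593944e-02,  9.71211880e-01,
        -8.88489666e+02],
       [ 0.00000000e+00,  0.00000000e+00,  0.00000000e+00,
         1.00000000e+00]])}
{'fov_y': 44.72134545247521, 'cx': 256.23725393093105, 'cy': 186.7642090855102, 'camera_from_world': array([[ 5.61440126e-01,  8.27500133e-01, -5.33985945e-03,
        -3.06350218e+02],
       [-6.14097389e-01,  4.20959156e-01,  6.67591032e-01,
         3.21725150e+02],
       [ 5.54679531e-01, -3.71533199e-01,  7.44509033e-01,
        -1.34415326e+03],
       [ 0.00000000e+00,  0.00000000e+00,  0.00000000e+00,
         1.00000000e+00]])}
tee_large top 0.74 [687. -54.  22.]
tee_large scene 0.87 [691. -64.  21.]
tee_small top 0.71 [468. -57.  22.]
tee_small scene 0.51 [480. -65.  21.]
valve top 0.54 [459.  55.  24.]
valve scene 0.79 [472.  49.  
[... 712 characters left out ...]
e 0.74 [734. 245.  51.]
{'time': 1.1, 'joints': array([-8.40542809e+01,  3.01963825e+00,  9.24132868e+01, -1.39931255e-03,
        8.45689244e+01, -6.81844785e+00]), 'qvel': array([-0.02254893, -0.02676372,  0.02720654, -0.12073076, -0.03396436,
        0.03143745]), 'tau': array([-1.61699987e-03, -3.93691170e+01, -3.70466173e+01, -3.75514173e-04,
        4.88558217e-04,  1.79938752e-06]), 'eef_pos': array([ 138.07504622, -609.5288792 ,  242.29229648]), 'tcp_rot': array([-1.79997998e+02,  1.16360299e-03,  1.27642995e+01]), 'force': array([ 0.50731068, -0.38751563,  0.00311748]), 'torque': array([-0.0353108 , -0.00125109,  0.03808343]), 'finger_force': 0.0, 'gripper_width': 85.12242267397885}
```

View pictures.

Run:
```python
import cv2
t=cv2.imread('pics/top.png');cv2.imwrite('pics/top_v.png',cv2.resize(t,(800,600),interpolation=cv2.INTER_CUBIC))
```

```text
(no output)
```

View pics/top_v.png

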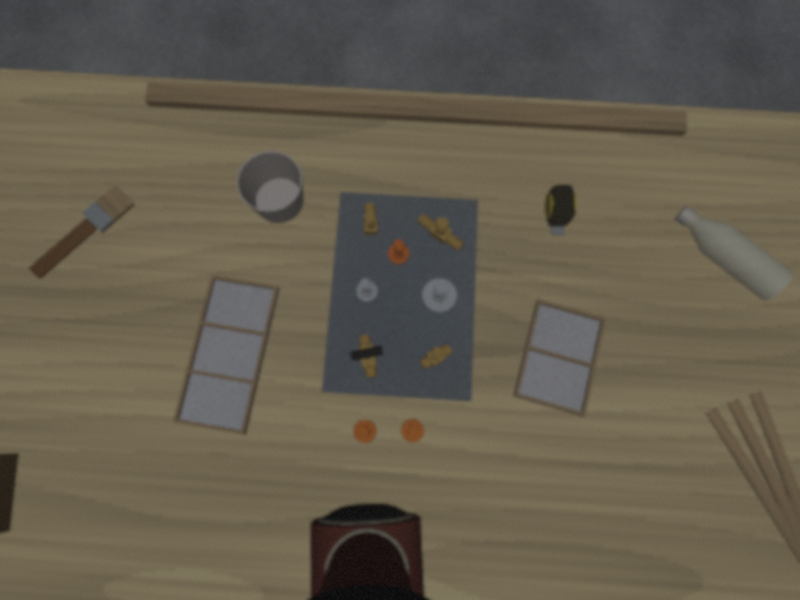

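View pics/scene.png

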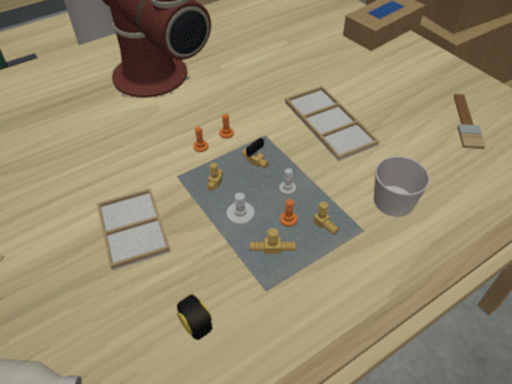

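Top view (800x600): the candidates for port_small are the orange ones at (398,252), (365,431) and (412,431), and the silver one at (367,290). The silver (plain aluminium) one fits, because the orange ones are look-alikes. The large port is at (440,295), with the tees at (440,232) and (437,356), the valve at (367,354) and the elbow at (370,218).

Run:
```python
import numpy as np, cv2
from scipy import ndimage
T=np.load('top.npy'); S=np.load('scene.npy')
objs=dict(tee_large=(687,-60),tee_small=(472,-60),valve=(465,52),port_large=(577,-65),port_small=(575,62),elbow=(690,63),orange=(645,10),tape=(740,-265))
for n,(x,y) in objs.items():
  for c,P in (('top',T),('scene',S)):
    Q=P.reshape(-1,3); m=(abs(Q[:,0]-x)<48)&(abs(Q[:,1]-y)<48)
    R=Q[m]; g=np.median(R[:,2]); top=R[R[:,2]>50]; run=R[(R[:,2]>9)&(R[:,2]<28)]
    r=cv2.minAreaRect(run[:,:2].astype(np.float32)) if len(run)>3 else None
    # PCA
    k=run[:,:2]-run[:,:2].mean(0); w,V=np.linalg.eigh(k.T@k); a=np.degrees(np.arctan2(V[1,1],V[0,1]))%180
    ex=''
    if len(top)>2:
      k=top[:,:2]; ex=(np.round(k.mean(0),1),np.round((k.min(0)+k.max(0))/2,1),np.round(np.ptp(k,axis=0)),len(k),round(top[:,2].max(),1))
      if n=='valve':
        h=R[R[:,2]>38][:,:2]; print('handle',np.round(cv2.minAreaRect(h.astype(np.float32))[0]),cv2.minAreaRect(h.astype(np.float32))[1:])
    print(n,c,'ground',round(g,1),'top',*ex,'| run',np.round(run[:,:2].mean(0),1),'ang',round(a,1),[np.round(q,1) for q in r])
for c,P,f in (('top',T,'top'),('scene',S,'scene')):
  im=cv2.imread(f'pics/{f}.png').astype(int); sat=im.max(2)-im.min(2)
  for n,(x,y) in dict(tray_long=(455,290),tray_short=(485,-272)).items():
    m=(abs(P[...,0]-x)<150)&(abs(P[...,1]-y)<(95 if n=='tray_long' else 105))&(P[...,2]<16)&(sat<40)&(im.mean(2)>90)
    l,k=ndimage.label(m); 
    for i in range(1,k+1):
      q=P[l==i]
      if len(q)>300: r=cv2.minAreaRect(q[:,:2].astype(np.float32)); print(n,c,len(q),'z',round(np.median(q[:,2]),1),np.round(q[:,:2].mean(0),1),[np.round(z,1) for z in r])
im=cv2.imread('pics/scene.png')[130:270,170:370]; im=cv2.resize(im,(800,560),interpolation=cv2.INTER_CUBIC); cv2.imwrite('pics/crop.png',im)
```

```text
tee_large top ground 1.8 top [685.9 -59.8] [686.4 -59.9] [21. 19.] 54 63.6 | run [683.7 -59.5] ang 56.8 [array([686.9, -59.5]), array([89.1, 23.6]), np.float64(58.8)]
tee_large scene ground 3.3 top [692.1 -60.5] [690.  -59.2] [21. 22.] 108 63.9 | run [693.8 -61.3] ang 56.6 [array([690.9, -59.4]), array([89.4, 24.4]), np.float64(54.6)]
tee_small top ground 1.5 top [467.8 -61.5] [468.9 -61.6] [16. 15.] 40 63.8 | run [465.5 -61.2] ang 124.0 [array([467.7, -61.8]), array([23.6, 53.1]), np.float64(34.4)]
tee_small scene ground 2.9 top [472.5 -62.2] [472.3 -61.1] [20. 17.] 61 63.7 | run [477.5 -65.4] ang 117.2 [array([471. , -61.8]), array([24.4, 55.1]), np.float64(36.8)]
handle [461.  51.] ((14.299640655517578, 51.209197998046875), 14.854860305786133)
valve top ground 1.9 top [460.7  51. ] [460.8  50.4] [24. 50.] 120 65.2 | run [458.6  50.2] ang 14.8 [array([461.5,  51.1]), array([70.4, 23.6]), np.float64(15.5)]
handle [465.  51.] ((15.9099760055542, 52.403846740722656), 10.772109031677246)
valve scene ground 3.6 top [466.8  49.3] [465.4  51.6] [22. 51.] 149 64.2 | run [473.5  49.9] ang 2
[... 2322 characters left out ...]
.1, -278.9]), array([106.3,  77.1]), np.float64(77.5)]
tray_short top 1168 z 6.8 [ 441.5 -261.9] [array([ 441.1, -261.1]), array([106.6,  77.3]), np.float64(77.3)]
tray_long scene 617 z 7.8 [367.2 301.3] [array([371.5, 297.7]), array([106.7,  77.8]), np.float64(83.2)]
tray_long scene 697 z 7.9 [449.4 291.9] [array([452.3, 289.7]), array([108.9,  76.5]), np.float64(83.9)]
tray_long scene 824 z 7.9 [532.  283.3] [array([535.1, 280.3]), array([109.4,  80.7]), np.float64(83.4)]
tray_short scene 1288 z 7.6 [ 437.6 -259.6] [array([ 441.4, -259.8]), array([107. ,  78.3]), np.float64(77.4)]
tray_short scene 1532 z 7.6 [ 518.5 -277.7] [array([ 521.5, -277.6]), array([107.3,  79.8]), np.float64(78.0)]
```

View pics/crop.png

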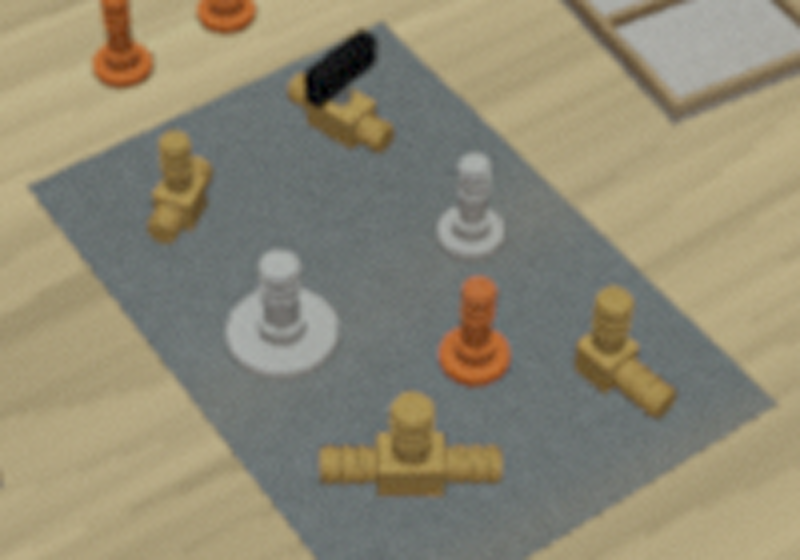

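Crop: the silver small port is at (472,205), clearly different from the orange one at (478,335). The large port is at (280,315). I'll do the large tee first: 14 rows to a hover at (688,-60,150), turning by -46°.

>>> carry_out(
  motion=[
    [[0.1,0.157,0.157,-0.026,0,0,-0.0183],[0.1,0.157,0.157,-0.026,0,0,-0.0183],[0.1,0.157,0.157,-0.026,0,0,-0.0183],[0.1,0.157,0.157,-0.026,0,0,-0.0183],[0.1,0.157,0.157,-0.026,0,0,-0.0183]],
  ],
  newtons=40,
)

```text
time: 1.72
eef_pos: [335.4, -412.0, 209.8]
tcp_rot: [180.0, -0.0, -3.8]
force: [0.2, -0.8, 0.8]
gripper_width: 47.2
finger_force: 0.0
```

>>> carry_out(
  motion=[
    [[0.1,0.157,0.157,-0.026,0,0,-0.0183],[0.1,0.157,0.157,-0.026,0,0,-0.0183],[0.1,0.157,0.157,-0.026,0,0,-0.0183],[0.1,0.157,0.157,-0.026,0,0,-0.0183],[0.1,0.157,0.157,-0.026,0,0,-0.0183]],
  ],
)

```text
time: 2.35
eef_pos: [531.8, -215.6, 177.4]
tcp_rot: [180.0, -0.0, -20.3]
force: [1.3, -0.2, 0.7]
gripper_width: 46.9
finger_force: 0.0
```

>>> carry_out(
  motion=[
    [[0.1,0.157,0.157,-0.026,0,0,-0.0183],[0.1,0.157,0.157,-0.026,0,0,-0.0183],[0.1,0.157,0.157,-0.026,0,0,-0.0183],[0.1,0.157,0.157,-0.026,0,0,-0.0183],[0.1,0,0,0,0,0,0]],
  ],
)

```text
time: 2.98
eef_pos: [688.9, -57.0, 149.9]
tcp_rot: [-180.0, 0.1, -33.1]
force: [0.2, -0.1, -0.2]
gripper_width: 46.9
finger_force: 0.0
```

Run:
```python
from h import *
import workcell
print([n for n in dir(workcell) if not n.startswith('__')], getattr(workcell,'tip_reach',None))
s=sense(); print(s['time'],s['eef_pos'],s['tcp_rot'],s['joints'],s['gripper_width'])
i=camera_info('wrist'); p,d=camera('wrist'); save('wrist1',p)
print(i)
```

```text
['Unreachable', 'boxes_of', 'camera', 'camera_info', 'close_job', 'sense', 'tip_reach'] 11.0
2.975 [688.94638983 -56.96478715 149.94998015] [-1.79998325e+02  7.86460895e-02 -3.31216310e+01] [-1.09005912e+01  1.56171812e+01  8.73591643e+01  3.21036664e-02
  7.70958283e+01  1.12213852e+02] 46.89767910385062
{'fov_y': 65.70646984690485, 'cx': 254.19592693871715, 'cy': 192.4297917895464, 'camera_from_world': array([[-5.47746352e-01, -8.36643954e-01,  9.09812870e-04,
         3.29849499e+02],
       [ 8.04063102e-01, -5.26715737e-01, -2.75777192e-01,
        -5.73148072e+02],
       [ 2.31206533e-01, -1.50324404e-01,  9.61221157e-01,
        -4.57265473e+02],
       [ 0.00000000e+00,  0.00000000e+00,  0.00000000e+00,
         1.00000000e+00]])}
```

View pics/wrist1.png

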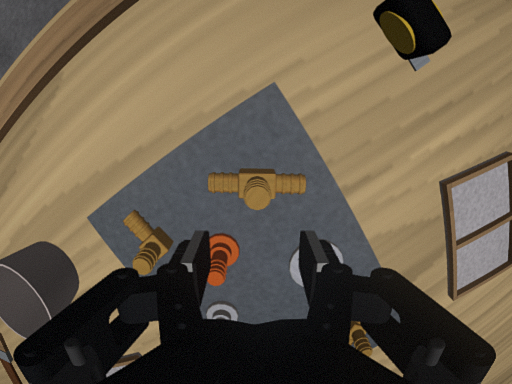

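Wrist view: the large tee's upright top is at about (257,192), its run is level with the closing line, and the orange port is at (222,255).

```bash
cat >> h.py <<'E'
def wcloud():
    i=camera_info('wrist'); p,d=camera('wrist'); H,W=d.shape; f=H/2/np.tan(np.radians(i['fov_y']/2))
    v,u=np.mgrid[:H,:W]; a=u-i['cx']; b=v-i['cy']; r=np.hypot(a,b)+1e-9; t=np.tan(np.minimum(r/f,1.5))
    P=np.stack([a/r*t*d,-b/r*t*d,-d,np.ones_like(d)],-1)@np.linalg.inv(np.array(i['camera_from_world'])).T
    P=P[...,:3]; P[d<=0]=np.nan
    return p,P
def near(P,x,y,R=45):
    Q=P.reshape(-1,3); m=(np.hypot(Q[:,0]-x,Q[:,1]-y)<R); Q=Q[m]
    t=Q[(Q[:,2]>50)&(Q[:,2]<68)]; k=t[:,:2]
    cap=t[t[:,2]>t[:,2].max()-5][:,:2]
    run=Q[(Q[:,2]>9)&(Q[:,2]<29)][:,:2]
    print('ground',np.round(np.median(Q[Q[:,2]<5][:,2]),1),'top mid',np.round((k.min(0)+k.max(0))/2,1),'cap',np.round(cv2.minEnclosingCircle(cap.astype(np.float32)),1) if 0 else [np.round(z,1) for z in cv2.minEnclosingCircle(cap.astype(np.float32))],'zmax',round(t[:,2].max(),1),'run',[np.round(z,1) for z in cv2.minAreaRect(run.astype(np.float32))])
E
python3 - <<'E'
from h import *
p,P=wcloud(); near(P,688,-60)
for n,x,y in (('pl',576,-63),('ps',575.7,62)):
  near(P,x,y)
s=sense();print(s['eef_pos'],s['tcp_rot'])
E
```

```text
ground 0.4 top mid [689.3 -59.5] cap [array([689.3, -59.7]), np.float64(10.8)] zmax 61.7 run [array([689.3, -59.9]), array([88. , 24.2]), np.float64(57.3)]Traceback (most recent call last):
  File "<stdin>", line 4, in <module>
  File "h.py", line 19, in near
    cap=t[t[:,2]>t[:,2].max()-5][:,:2]
                 ~~~~~~~~~~^^
    return umr_maximum(a, axis, None, out, keepdims, initial, where)
ValueError: zero-size array to reduction operation maximum which has no identity
```

>>> carry_out(
  motion=[
    [[0.1,0.006,0,-0.148,0,0,0],[0.1,0,0,-0.148,0,0,0],[0.1,0,0,-0.14,0,0,0],[0.1,0,0,0,0,0,0],[0.1,0,0,0,0,0,0]],
  ],
)

```text
time: 3.7
eef_pos: [689.8, -61.0, 44.2]
tcp_rot: [-180.0, -0.1, -33.4]
force: [0.8, 0.6, 0.8]
gripper_width: 47.0
finger_force: 0.0
```

>>> carry_out(
  motion=[
    [[-1,0,0,0,0,0,0],[-1,0,0,0,0,0,0],[-1,0,0,0,0,0,0],[-1,0,0,0,0,0,0]],
  ],
  newtons=40,
)

```text
time: 4.2
eef_pos: [690.7, -60.3, 44.9]
tcp_rot: [-179.9, -0.2, -33.3]
force: [-0.3, 0.3, 5.5]
gripper_width: 19.1
finger_force: 39.3
```

>>> carry_out(
  motion=[
    [[-1,0,0,0.08,0,0,0],[-1,0,0,0.16,0,0,0],[-1,0,0,0.16,0,0,0],[-1,0,0,0,0,0,0]],
  ],
)

```text
time: 4.7
eef_pos: [691.8, -60.5, 148.2]
tcp_rot: [-179.8, -0.5, -33.3]
force: [-0.1, 0.5, -2.0]
gripper_width: 18.7
finger_force: 39.5
```

>>> carry_out(
  motion=[
    [[-1,-0.04,0.085,0,0,0,0.0092],[-1,-0.078,0.1695,0,0,0,0.0184],[-1,-0.078,0.1695,0,0,0,0.0184],[-1,-0.078,0.1695,0,0,0,0.0184],[-1,-0.078,0.1695,0,0,0,0.0184]],
  ],
)

```text
time: 5.32
eef_pos: [597.9, 132.8, 139.4]
tcp_rot: [179.9, 0.3, -18.3]
force: [-0.2, -0.2, -1.9]
gripper_width: 18.8
finger_force: 39.5
```

>>> carry_out(
  motion=[
    [[-1,-0.078,0.1695,0,0,0,0.0184],[-1,-0.078,0.1695,0,0,0,0.0184],[-1,-0.078,0.1695,0,0,0,0.0184],[-1,-0.038,0.085,0,0,0,0.0092],[-1,0,0,0,0,0,0]],
  ],
)

```text
time: 5.95
eef_pos: [529.9, 280.6, 139.7]
tcp_rot: [179.9, 0.3, -6.6]
force: [0.8, 0.0, -2.2]
gripper_width: 18.6
finger_force: 39.5
```

Run:
```python
from h import *
p,P=wcloud(); save('wrist2',p); s=sense();print(s['eef_pos'],s['tcp_rot'],s['force'],s['gripper_width'])
np.save('w2.npy',P)
im=p.astype(int); sat=im.max(2)-im.min(2)
m=(sat<40)&(im.mean(2)>90)&(P[...,2]<14)&(P[...,2]>3)&(P[...,1]>180)
from scipy import ndimage
l,k=ndimage.label(m)
for i in range(1,k+1):
  q=P[l==i]
  if len(q)>400: print(len(q),np.round(np.median(q[:,2]),1),[np.round(z,1) for z in cv2.minAreaRect(q[:,:2].astype(np.float32))])
```

```text
[530.85468077 279.55075319 140.05455865] [179.8850687    0.19830324  -6.72186377] [-0.34555443 -0.02979261 -1.0938852 ] 18.52502146045745
8285 5.7 [array([535.9, 278. ]), array([106.5,  74.3]), np.float64(83.3)]
1160 5.8 [array([385.5, 297.3]), array([60.3, 36.6]), np.float64(83.2)]
```

View pics/wrist2.png

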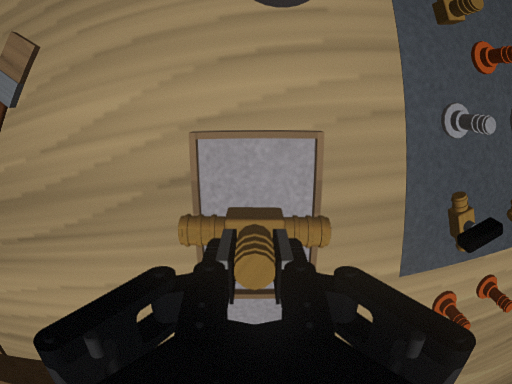

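Wrist view: the tee hangs at (254,250) over the far compartment, with its run lying along the 106 mm length. I'll correct x by +5 and lower it.

>>> carry_out(
  motion=[
    [[-1,0.02,-0.005,-0.1,0,0,0],[-1,0,0,-0.14,0,0,0],[-1,0,0,-0.08,0,0,0],[-1,0,0,-0.016,0,0,0],[-1,0,0,0,0,0,0]],
  ],
)

```text
time: 6.62
eef_pos: [538.5, 277.7, 58.8]
tcp_rot: [-180.0, -0.0, -6.9]
force: [0.6, 0.3, -2.2]
gripper_width: 18.9
finger_force: 39.5
```

>>> carry_out(
  motion=[
    [[-1,-0.008,0.002,-0.016,0,0,0],[-1,0,0,-0.012,0,0,0],[-1,0,0,-0.006,0,0,0],[-1,0,0,0,0,0,0]],
  ],
)

```text
time: 7.12
eef_pos: [536.5, 278.6, 51.0]
tcp_rot: [-180.0, -0.0, -6.8]
force: [-2.1, -0.8, 4.5]
gripper_width: 18.6
finger_force: 40.1
```

>>> carry_out(
  motion=[
    [[0.1,0,0,0,0,0,0],[0.1,0,0,0,0,0,0],[0.1,0,0,0.1,0,0,0],[0.1,0,0,0.15,0,0,0],[0.1,0,0,0.15,0,0,0]],
  ],
)

```text
time: 7.75
eef_pos: [535.9, 278.2, 150.4]
tcp_rot: [180.0, 0.0, -6.9]
force: [0.2, -0.0, -0.3]
gripper_width: 46.7
finger_force: 0.0
```

>>> carry_out(
  motion=[
    [[0.1,-0.0245,-0.0759,0,0,0,0.0518],[0.1,-0.0245,-0.0759,0,0,0,0.0518],[0.1,-0.0245,-0.0759,0,0,0,0.0518],[0.1,-0.0245,-0.0759,0,0,0,0.0518],[0.1,-0.0245,-0.0759,0,0,0,0.0518]],
  ],
)

```text
time: 8.38
eef_pos: [505.3, 182.8, 149.7]
tcp_rot: [180.0, -0.0, 40.1]
force: [0.6, 0.3, 0.1]
gripper_width: 46.8
finger_force: 0.0
```

>>> carry_out(
  motion=[
    [[0.1,-0.0245,-0.0759,0,0,0,0.0518],[0.1,-0.0245,-0.0759,0,0,0,0.0518],[0.1,-0.0245,-0.0759,0,0,0,0.0518],[0.1,-0.0245,-0.0759,0,0,0,0.0518],[0.1,-0.0245,-0.0759,0,0,0,0.0518]],
  ],
)

```text
time: 9.0
eef_pos: [474.6, 88.0, 149.7]
tcp_rot: [180.0, 0.0, 86.7]
force: [-0.3, 0.5, 0.4]
gripper_width: 46.5
finger_force: 0.0
```

>>> carry_out(
  motion=[
    [[0.1,-0.0245,-0.0759,0,0,0,0.0518],[0.1,-0.0245,-0.0759,0,0,0,0.0518],[0.1,0,0,0,0,0,0],[0.1,0,0,0,0,0,0]],
  ],
)

```text
time: 9.5
eef_pos: [462.8, 51.0, 149.8]
tcp_rot: [180.0, -0.0, 104.9]
force: [0.3, 0.7, 0.1]
gripper_width: 47.1
finger_force: 0.0
```

Run:
```python
from h import *
p,P=wcloud(); save('wrist3',p); s=sense();print(s['time'],s['eef_pos'],s['tcp_rot'],s['joints'])
Q=P.reshape(-1,3); m=(np.hypot(Q[:,0]-463,Q[:,1]-51)<48); Q=Q[m]
for a,b in ((40,70),(9,28)):
  h=Q[(Q[:,2]>a)&(Q[:,2]<b)]; print(len(h),[np.round(z,1) for z in cv2.minAreaRect(h[:,:2].astype(np.float32))],h[:,2].max())
p,d=camera('top'); P=cloud('top',d); near(P,535,278,50); save('top2',cv2.resize(p[150:310,80:300],(800,582)))
```

```text
9.55 [462.78195658  51.09883062 149.82477076] [ 1.79983878e+02 -1.34562383e-02  1.04961506e+02] [-2.87959108e+00 -1.53686950e+01  1.18406962e+02  1.82192013e-02
  7.69505095e+01 -1.78452075e+01]
1155 [array([462.9,  52.3]), array([14. , 51.5]), np.float64(14.9)] 61.854593470620415
1299 [array([462.6,  51.5]), array([68.9, 24.6]), np.float64(14.7)] 25.324716472891367
ground 4.0 top mid [532.9 277.4] cap [array([532.7, 277.6]), np.float64(10.5)] zmax 67.9 run [array([532.2, 278.4]), array([90.5, 93.5]), np.float64(83.9)]
```

View pics/wrist3.png

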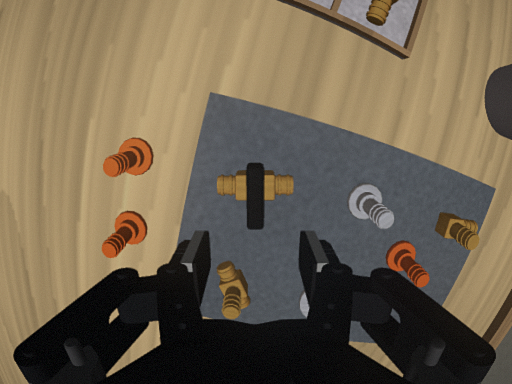

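View pics/top2.png

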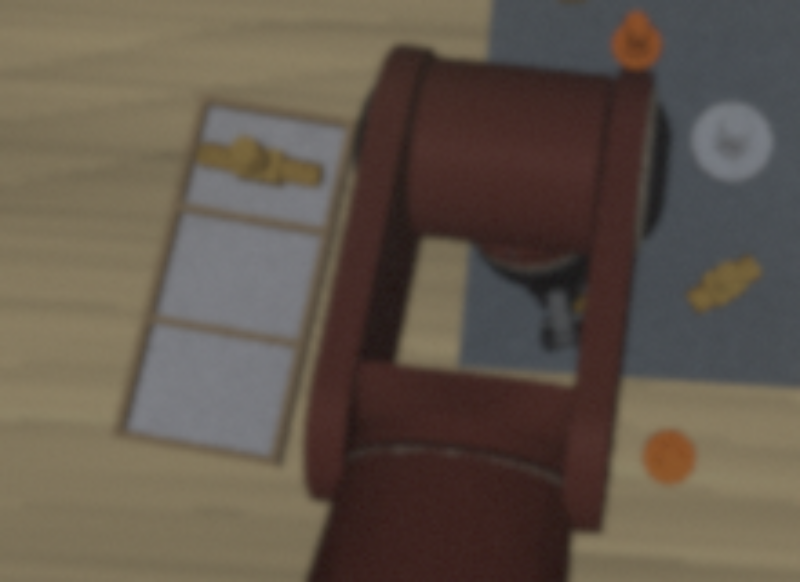

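Wrist view: the valve's handle is centred at (256,196) and squared to the jaws. Top view: the tee stands at (260,165) inside the far compartment. I'll grasp the valve.

>>> carry_out(
  motion=[
    [[0.1,0,0.002,-0.15,0,0,0],[0.1,0,0,-0.15,0,0,0],[0.1,0,0,-0.12,0,0,0],[0.1,0,0,0,0,0,0],[-1,0,0,0,0,0,0]],
  ],
)

```text
time: 10.22
eef_pos: [463.6, 51.4, 46.0]
tcp_rot: [179.9, 0.0, 105.0]
force: [-0.1, -0.6, -0.7]
gripper_width: 30.2
finger_force: 0.0
```

>>> carry_out(
  motion=[
    [[-1,0,0,0,0,0,0],[-1,0,0,0,0,0,0],[-1,0,0,0,0,0,0]],
  ],
)

```text
time: 10.6
eef_pos: [464.0, 51.2, 46.6]
tcp_rot: [179.8, 0.0, 105.0]
force: [-1.5, 0.6, 6.4]
gripper_width: 13.2
finger_force: 45.3
```

>>> carry_out(
  motion=[
    [[-1,0,0,0.08,0,0,0],[-1,0,0,0.16,0,0,0],[-1,0,0,0.16,0,0,0],[-1,0,0,0,0,0,0]],
  ],
)

```text
time: 11.1
eef_pos: [465.0, 51.0, 148.7]
tcp_rot: [179.6, 0.1, 105.0]
force: [0.1, 0.2, -0.6]
gripper_width: 13.3
finger_force: 44.3
```

>>> carry_out(
  motion=[
    [[-1,-0.005,0.118,0,0,0,0.0478],[-1,-0.005,0.118,0,0,0,0.0478],[-1,-0.005,0.118,0,0,0,0.0478],[-1,-0.005,0.118,0,0,0,0.0478],[-1,-0.005,0.118,0,0,0,0.0478]],
  ],
)

```text
time: 11.72
eef_pos: [455.0, 199.2, 142.8]
tcp_rot: [-179.9, -0.1, 148.3]
force: [0.4, -0.8, -1.5]
gripper_width: 13.2
finger_force: 44.2
```

>>> carry_out(
  motion=[
    [[-1,-0.005,0.118,0,0,0,0.0478],[-1,-0.005,0.118,0,0,0,0.0478],[-1,-0.005,0.118,0,0,0,0.0478],[-1,0,0,0,0,0,0],[-1,0,0,0,0,0,0]],
  ],
)

```text
time: 12.35
eef_pos: [451.8, 286.4, 143.3]
tcp_rot: [-179.9, -0.1, 173.8]
force: [0.2, 0.3, -1.2]
gripper_width: 13.4
finger_force: 44.2
```

Run:
```python
from h import *
p,P=wcloud(); save('wrist4',p); s=sense();print(s['eef_pos'],s['tcp_rot'],s['force'],s['gripper_width'])
```

```text
[452.08729056 286.25084702 143.68675588] [-1.79926179e+02 -8.63726212e-02  1.73779421e+02] [-0.02993922 -0.13054359 -1.55608507] 13.13520628148044
```

View pics/wrist4.png

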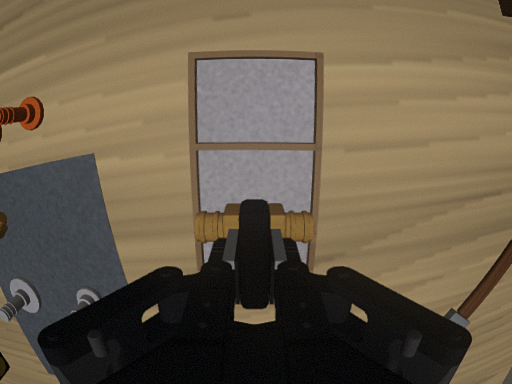

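Wrist view: the valve is squared over the middle compartment, with the handle at (255,250). I'll lower it.

>>> carry_out(
  motion=[
    [[-1,0.003,0.004,-0.1,0,0,0],[-1,0,0,-0.14,0,0,0],[-1,0,0,-0.08,0,0,0],[-1,0,0,-0.016,0,0,0],[-1,0,0,0,0,0,0]],
  ],
)

```text
time: 13.02
eef_pos: [453.7, 287.7, 61.2]
tcp_rot: [180.0, 0.0, 173.8]
force: [0.6, 0.3, -0.8]
gripper_width: 13.2
finger_force: 44.2
```

>>> carry_out(
  motion=[
    [[-1,0,0,-0.016,0,0,0],[-1,0,0,-0.012,0,0,0],[-1,0,0,0,0,0,0],[-1,0,0,0,0,0,0]],
  ],
)

```text
time: 13.52
eef_pos: [453.4, 288.2, 54.0]
tcp_rot: [180.0, 0.0, 173.9]
force: [0.5, 0.6, -0.9]
gripper_width: 12.8
finger_force: 44.2
```

>>> carry_out(
  motion=[
    [[-1,0,0,-0.007,0,0,0],[-1,0,0,-0.004,0,0,0],[-1,0,0,0,0,0,0]],
  ],
)

```text
time: 13.9
eef_pos: [453.8, 288.3, 52.7]
tcp_rot: [-180.0, 0.0, 173.9]
force: [-3.4, -1.7, 7.1]
gripper_width: 13.5
finger_force: 45.4
```

>>> carry_out(
  motion=[
    [[0.1,0,0,0,0,0,0],[0.1,0,0,0,0,0,0],[0.1,0,0,0.1,0,0,0],[0.1,0,0,0.15,0,0,0],[0.1,0,0,0.15,0,0,0]],
  ],
)

```text
time: 14.52
eef_pos: [453.0, 288.0, 151.6]
tcp_rot: [-180.0, -0.0, 173.9]
force: [1.0, 1.0, -0.4]
gripper_width: 47.0
finger_force: 0.0
```

>>> carry_out(
  motion=[
    [[0.1,0.081,-0.151,0,0,0,0],[0.1,0.081,-0.151,0,0,0,0],[0.1,0.081,-0.151,0,0,0,0],[0.1,0.081,-0.151,0,0,0,0],[0.1,0.081,-0.151,0,0,0,0]],
  ],
)

```text
time: 15.15
eef_pos: [555.1, 98.1, 150.9]
tcp_rot: [180.0, 0.0, 173.9]
force: [0.1, 0.4, -0.2]
gripper_width: 46.7
finger_force: 0.0
```

>>> carry_out(
  motion=[
    [[0.1,0.081,-0.151,0,0,0,0],[0.1,0,0,0,0,0,0],[0.1,0,0,0,0,0,0]],
  ],
)

```text
time: 15.52
eef_pos: [574.5, 61.9, 150.6]
tcp_rot: [180.0, -0.1, 173.8]
force: [-0.2, 0.1, -0.2]
gripper_width: 47.2
finger_force: 0.0
```

Run:
```python
from h import *
p,P=wcloud(); save('wrist5',p); s=sense();print(s['time'],s['eef_pos'],s['tcp_rot'])
near(P,576,62,30)
```

```text
15.575 [574.3642512   62.28932145 150.69842354] [ 1.79985039e+02 -4.33254904e-02  1.73897267e+02]
ground 0.4 top mid [576.4  62.5] cap [array([576.3,  62.9]), np.float64(8.9)] zmax 61.5 run [array([574.1,  63. ]), array([20.2, 25.3]), np.float64(18.6)]
```

View pics/wrist5.png

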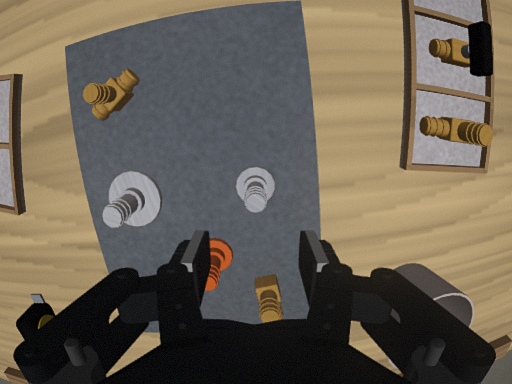

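Wrist view: the silver small port is at (256,195), between the jaws' lines. The valve and tee stand in the tray at upper right. I'll grasp the port.

>>> carry_out(
  motion=[
    [[0.1,0.004,0,-0.15,0,0,0],[0.1,0,0,-0.15,0,0,0],[0.1,0,0,-0.13,0,0,0],[0.1,0,0,0,0,0,0],[-1,0,0,0,0,0,0]],
  ],
)

```text
time: 16.2
eef_pos: [576.5, 62.3, 44.9]
tcp_rot: [180.0, 0.1, 173.9]
force: [-0.4, -0.0, 0.5]
gripper_width: 29.9
finger_force: 0.0
```

>>> carry_out(
  motion=[
    [[-1,0,0,0,0,0,0],[-1,0,0,0,0,0,0],[-1,0,0,0,0,0,0]],
  ],
)

```text
time: 16.58
eef_pos: [577.5, 61.9, 45.9]
tcp_rot: [179.9, 0.2, 173.9]
force: [-0.7, 2.0, 7.0]
gripper_width: 14.9
finger_force: 39.4
```

>>> carry_out(
  motion=[
    [[-1,0,0,0.08,0,0,0],[-1,0,0,0.16,0,0,0],[-1,0,0,0.16,0,0,0],[-1,0,0,0,0,0,0]],
  ],
)

```text
time: 17.08
eef_pos: [578.8, 61.4, 149.4]
tcp_rot: [180.0, 0.5, 173.9]
force: [0.4, 0.5, -0.8]
gripper_width: 14.5
finger_force: 39.0
```

>>> carry_out(
  motion=[
    [[-1,-0.1168,0.1336,0,0,0,0],[-1,-0.1168,0.1336,0,0,0,0],[-1,-0.1168,0.1336,0,0,0,0],[-1,-0.1168,0.1336,0,0,0,0],[-1,-0.1168,0.1336,0,0,0,0]],
  ],
)

```text
time: 17.7
eef_pos: [428.1, 229.2, 142.8]
tcp_rot: [-180.0, -0.1, 173.8]
force: [-0.4, 0.6, -0.5]
gripper_width: 14.8
finger_force: 39.1
```

>>> carry_out(
  motion=[
    [[-1,-0.1168,0.1336,0,0,0,0],[-1,-0.1168,0.1336,0,0,0,0],[-1,0,0,0,0,0,0],[-1,0,0,0,0,0,0]],
  ],
)

```text
time: 18.2
eef_pos: [371.3, 295.0, 143.1]
tcp_rot: [-179.9, -0.0, 173.9]
force: [0.3, -0.5, -1.0]
gripper_width: 14.6
finger_force: 39.1
```

>>> carry_out(
  motion=[
    [[-1,0.003,0.002,-0.1,0,0,0],[-1,0,0,-0.14,0,0,0],[-1,0,0,-0.08,0,0,0],[-1,0,0,-0.016,0,0,0],[-1,0,0,0,0,0,0]],
  ],
)

```text
time: 18.82
eef_pos: [372.9, 295.5, 59.9]
tcp_rot: [180.0, 0.0, 173.8]
force: [-0.0, 0.3, -0.6]
gripper_width: 14.6
finger_force: 39.2
```

>>> carry_out(
  motion=[
    [[-1,0,0,-0.016,0,0,0],[-1,0,0,-0.01,0,0,0],[-1,0,0,-0.005,0,0,0],[-1,0,0,0,0,0,0]],
  ],
)

```text
time: 19.32
eef_pos: [372.3, 296.0, 52.0]
tcp_rot: [180.0, 0.0, 173.9]
force: [0.1, 0.5, -0.7]
gripper_width: 14.8
finger_force: 39.3
```

>>> carry_out(
  motion=[
    [[-1,0,0,-0.007,0,0,0],[-1,0,0,-0.004,0,0,0],[-1,0,0,0,0,0,0]],
  ],
)

```text
time: 19.7
eef_pos: [372.7, 296.3, 51.9]
tcp_rot: [-180.0, -0.0, 173.9]
force: [-7.0, -5.2, 16.4]
gripper_width: 14.6
finger_force: 41.0
```

>>> carry_out(
  motion=[
    [[0.1,0,0,0.01,0,0,0],[0.1,0,0,0,0,0,0],[0.1,0,0,0.09,0,0,0],[0.1,0,0,0.15,0,0,0],[0.1,0,0,0.15,0,0,0]],
  ],
)

```text
time: 20.32
eef_pos: [371.7, 295.6, 149.3]
tcp_rot: [-180.0, -0.1, 173.9]
force: [0.2, 0.0, 1.1]
gripper_width: 46.4
finger_force: 0.0
```

>>> carry_out(
  motion=[
    [[0.1,0.049,-0.179,0,0,0,0],[0.1,0.049,-0.179,0,0,0,0],[0.1,0.049,-0.179,0,0,0,0],[0.1,0.049,-0.179,0,0,0,0],[0.1,0.049,-0.179,0,0,0,0]],
  ],
)

```text
time: 20.95
eef_pos: [433.5, 70.7, 148.7]
tcp_rot: [180.0, 0.0, 173.9]
force: [1.0, -0.7, -0.2]
gripper_width: 47.1
finger_force: 0.0
```

>>> carry_out(
  motion=[
    [[0.1,0.049,-0.179,0,0,0,0],[0.1,0.049,-0.179,0,0,0,0],[0.1,0.049,-0.179,0,0,0,0],[0.1,0,0,0,0,0,0],[0.1,0,0,0,0,0,0]],
  ],
)

```text
time: 21.58
eef_pos: [469.8, -61.7, 148.5]
tcp_rot: [180.0, -0.1, 173.8]
force: [0.9, -0.1, 0.2]
gripper_width: 46.9
finger_force: 0.0
```

Run:
```python
from h import *
p,P=wcloud(); save('wrist6',p); s=sense();print(s['time'],s['eef_pos'],s['tcp_rot'])
near(P,471,-61,36); near(P,576,-63,38)
```

```text
21.625 [469.76792635 -61.30425817 148.56044548] [ 1.79971792e+02 -5.45738142e-02  1.73902406e+02]
ground 0.3 top mid [469.4 -61.7] cap [array([469.1, -61.4]), np.float64(8.7)] zmax 61.8 run [array([469.5, -61.3]), array([24.4, 54.1]), np.float64(35.8)]
ground 0.4 top mid [575.7 -63.1] cap [array([575.7, -63.2]), np.float64(10.9)] zmax 61.6 run [array([571.9, -57. ]), array([50.8, 38.2]), np.float64(45.8)]
```

View pics/wrist6.png

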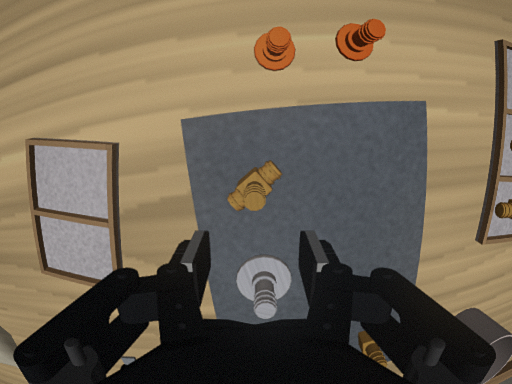

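Wrist view: the small tee is at (255,192) with its run slanted. I'll grasp it and turn it -48° on the way to the short tray.

>>> carry_out(
  motion=[
    [[0.1,-0.003,0,-0.15,0,0,0],[0.1,0,0,-0.15,0,0,0],[0.1,0,0,-0.12,0,0,0],[0.1,0,0,0,0,0,0],[-1,0,0,0,0,0,0]],
  ],
)

```text
time: 22.25
eef_pos: [470.2, -61.6, 45.3]
tcp_rot: [-180.0, 0.1, 173.9]
force: [0.3, 0.6, 0.0]
gripper_width: 29.9
finger_force: 0.0
```

>>> carry_out(
  motion=[
    [[-1,0,0,0,0,0,0],[-1,0,0,0,0,0,0],[-1,0,0,0,0,0,0]],
  ],
)

```text
time: 22.62
eef_pos: [471.0, -62.2, 46.1]
tcp_rot: [180.0, 0.2, 173.9]
force: [-0.5, 1.6, 6.7]
gripper_width: 14.5
finger_force: 39.4
```

>>> carry_out(
  motion=[
    [[-1,0,0,0.08,0,0,0],[-1,0,0,0.16,0,0,0],[-1,0,0,0.16,0,0,0],[-1,0,0,0,0,0,0]],
  ],
)

```text
time: 23.12
eef_pos: [471.9, -62.9, 148.2]
tcp_rot: [-179.9, 0.5, 173.9]
force: [-0.0, 0.1, -1.5]
gripper_width: 14.6
finger_force: 39.0
```

>>> carry_out(
  motion=[
    [[-1,-0.019,-0.133,0,0,0,-0.0447],[-1,-0.019,-0.133,0,0,0,-0.0447],[-1,-0.019,-0.133,0,0,0,-0.0447],[-1,-0.019,-0.133,0,0,0,-0.0447],[-1,-0.019,-0.133,0,0,0,-0.0447]],
  ],
)

```text
time: 23.75
eef_pos: [444.4, -228.8, 142.2]
tcp_rot: [-180.0, -0.2, 133.4]
force: [0.5, -0.1, -0.8]
gripper_width: 14.3
finger_force: 39.2
```

>>> carry_out(
  motion=[
    [[-1,-0.019,-0.133,0,0,0,-0.0447],[-1,0,0,0,0,0,0],[-1,0,0,0,0,0,0]],
  ],
)

```text
time: 24.12
eef_pos: [440.2, -260.8, 142.6]
tcp_rot: [-180.0, -0.1, 125.6]
force: [0.6, -0.4, -0.6]
gripper_width: 15.0
finger_force: 39.2
```

Run:
```python
from h import *
p,P=wcloud(); save('wrist7',p); s=sense();print(s['time'],s['eef_pos'],s['tcp_rot'])
im=p.astype(int); sat=im.max(2)-im.min(2)
m=(sat<40)&(im.mean(2)>90)&(P[...,2]<14)&(P[...,2]>3)&(P[...,1]<-180)
from scipy import ndimage
l,k=ndimage.label(m)
for i in range(1,k+1):
  q=P[l==i]
  if len(q)>400: print(len(q),np.round(np.median(q[:,2]),1),[np.round(z,1) for z in cv2.minAreaRect(q[:,:2].astype(np.float32))])
```

```text
24.175 [ 440.47153166 -260.56866129  142.92736717] [-1.79980931e+02 -1.18162443e-01  1.25656758e+02]
6607 5.7 [array([ 442.6, -260.4]), array([106.6,  75.8]), np.float64(77.4)]
4060 5.7 [array([ 528.7, -261.3]), array([70.2, 73.6]), np.float64(77.0)]
```

View pics/wrist7.png

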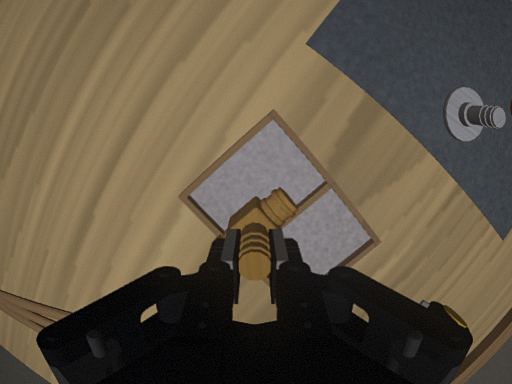

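Wrist view: the small tee hangs at (258,245) over the near compartment, with its run parallel to the long walls. I'll lower it.

>>> carry_out(
  motion=[
    [[-1,0.003,0,-0.1,0,0,0],[-1,0,0,-0.14,0,0,0],[-1,0,0,-0.08,0,0,0],[-1,0,0,-0.026,0,0,0],[-1,0,0,0,0,0,0]],
  ],
)

```text
time: 24.8
eef_pos: [441.8, -261.0, 57.5]
tcp_rot: [-180.0, -0.0, 125.6]
force: [0.3, -0.4, -1.5]
gripper_width: 14.7
finger_force: 39.3
```

>>> carry_out(
  motion=[
    [[-1,0,0,-0.014,0,0,0],[-1,0,0,-0.008,0,0,0],[-1,0,0,-0.004,0,0,0],[-1,0,0,0,0,0,0]],
  ],
)

```text
time: 25.3
eef_pos: [442.1, -261.9, 52.1]
tcp_rot: [180.0, 0.0, 125.6]
force: [-0.9, 1.1, 5.2]
gripper_width: 14.9
finger_force: 39.9
```

>>> carry_out(
  motion=[
    [[0.1,0,0,0.01,0,0,0],[0.1,0,0,0,0,0,0],[0.1,0,0,0.09,0,0,0],[0.1,0,0,0.15,0,0,0],[0.1,0,0,0.15,0,0,0]],
  ],
)

```text
time: 25.92
eef_pos: [441.4, -261.4, 151.6]
tcp_rot: [-180.0, -0.0, 125.6]
force: [0.6, -0.3, 0.2]
gripper_width: 47.0
finger_force: 0.0
```

>>> carry_out(
  motion=[
    [[0.1,0.107,0.159,0,0,0,0],[0.1,0.107,0.159,0,0,0,0],[0.1,0.107,0.159,0,0,0,0],[0.1,0.107,0.159,0,0,0,0],[0.1,0.107,0.159,0,0,0,0]],
  ],
)

```text
time: 26.55
eef_pos: [576.1, -61.4, 150.9]
tcp_rot: [180.0, 0.0, 125.6]
force: [-0.4, -0.2, 0.5]
gripper_width: 46.7
finger_force: 0.0
```

>>> carry_out(
  motion=[
    [[0.1,0,0,0,0,0,0],[0.1,0,0,0,0,0,0],[0.1,0,0,0,0,0,0]],
  ],
)

```text
time: 26.92
eef_pos: [574.9, -63.7, 150.8]
tcp_rot: [-180.0, -0.0, 125.5]
force: [0.5, -0.1, -0.3]
gripper_width: 47.1
finger_force: 0.0
```

Run:
```python
from h import *
p,P=wcloud(); s=sense();print(s['time'],s['eef_pos'],s['tcp_rot'])
near(P,576,-63,38)
```

```text
26.975 [574.96625934 -63.76059875 150.91996013] [-1.79984987e+02 -2.03295523e-03  1.25502517e+02]
ground 0.4 top mid [576.8 -62.8] cap [array([577.1, -62.7]), np.float64(10.9)] zmax 61.9 run [array([576.4, -62. ]), array([54., 48.]), np.float64(6.5)]
```

>>> carry_out(
  motion=[
    [[0.1,0.003,0.002,-0.15,0,0,0],[0.1,0,0,-0.15,0,0,0],[0.1,0,0,-0.13,0,0,0],[0.1,0,0,0,0,0,0],[-1,0,0,0,0,0,0]],
  ],
)

```text
time: 27.6
eef_pos: [577.0, -63.0, 45.0]
tcp_rot: [179.9, 0.1, 125.5]
force: [-0.1, 0.0, 0.2]
gripper_width: 30.3
finger_force: 0.0
```

>>> carry_out(
  motion=[
    [[-1,0,0,0,0,0,0],[-1,0,0,0,0,0,0],[-1,0,0,0,0,0,0]],
  ],
)

```text
time: 27.98
eef_pos: [577.7, -62.9, 45.8]
tcp_rot: [179.9, 0.2, 125.6]
force: [-2.0, -1.6, 6.2]
gripper_width: 18.8
finger_force: 39.7
```

>>> carry_out(
  motion=[
    [[-1,0,0,0.08,0,0,0],[-1,0,0,0.16,0,0,0],[-1,0,0,0.16,0,0,0],[-1,0,0,0,0,0,0]],
  ],
)

```text
time: 28.48
eef_pos: [579.0, -62.7, 149.0]
tcp_rot: [179.6, 0.4, 125.6]
force: [0.1, -0.2, -0.8]
gripper_width: 18.6
finger_force: 39.4
```

>>> carry_out(
  motion=[
    [[-1,-0.044,-0.172,0,0,0,0],[-1,-0.044,-0.172,0,0,0,0],[-1,-0.044,-0.172,0,0,0,0],[-1,-0.044,-0.172,0,0,0,0],[-1,-0.044,-0.172,0,0,0,0]],
  ],
)

```text
time: 29.1
eef_pos: [519.9, -277.8, 142.0]
tcp_rot: [-180.0, -0.1, 125.6]
force: [0.3, -0.0, -1.8]
gripper_width: 18.5
finger_force: 39.4
```

>>> carry_out(
  motion=[
    [[-1,0,0,0,0,0,0],[-1,0,0,0,0,0,0],[-1,0,0,0,0,0,0]],
  ],
)

```text
time: 29.48
eef_pos: [521.2, -276.0, 142.9]
tcp_rot: [-180.0, -0.1, 125.7]
force: [0.1, -0.0, -1.6]
gripper_width: 18.3
finger_force: 39.5
```

Run:
```python
from h import *
p,P=wcloud(); save('wrist8',p); s=sense();print(s['time'],s['eef_pos'],s['tcp_rot'])
near(P,442,-260.5,36)
```

```text
29.525 [ 521.33130314 -276.02488664  143.12768956] [-1.79996079e+02 -4.93341317e-02  1.25679656e+02]
ground 4.7 top mid [ 441.5 -260.4] cap [array([ 441.4, -260.5]), np.float64(8.9)] zmax 67.7 run [array([ 441.2, -260.7]), array([54.1, 24.5]), np.float64(75.7)]
```

View pics/wrist8.png

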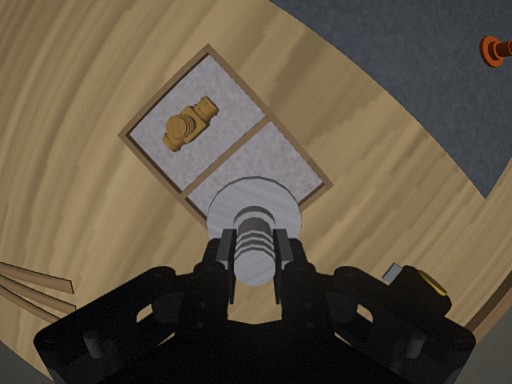

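Wrist view: the small tee stands in its compartment at (190,122), and the large port hangs over the other one at (255,220). I'll lower it.

>>> carry_out(
  motion=[
    [[-1,0.001,-0.007,-0.1,0,0,0],[-1,0,0,-0.14,0,0,0],[-1,0,0,-0.08,0,0,0],[-1,0,0,-0.026,0,0,0],[-1,0,0,0,0,0,0]],
  ],
)

```text
time: 30.15
eef_pos: [521.8, -279.0, 57.3]
tcp_rot: [180.0, 0.0, 125.6]
force: [-0.5, -0.3, -1.5]
gripper_width: 18.7
finger_force: 39.5
```

>>> carry_out(
  motion=[
    [[-1,0,0,-0.014,0,0,0],[-1,0,0,-0.008,0,0,0],[-1,0,0,-0.004,0,0,0],[-1,0,0,0,0,0,0]],
  ],
)

```text
time: 30.65
eef_pos: [521.9, -279.5, 51.9]
tcp_rot: [180.0, 0.1, 125.6]
force: [-3.1, 1.5, 5.0]
gripper_width: 18.9
finger_force: 40.1
```

Contact. I'll release, raise the arm and move it back out of the cameras' view.

>>> carry_out(
  motion=[
    [[0.1,0,0,0.01,0,0,0],[0.1,0,0,0,0,0,0],[0.1,0,0,0.09,0,0,0],[0.1,0,0,0.16,0,0,0],[0.1,0,0,0.2,0,0,0]],
  ],
)

```text
time: 31.28
eef_pos: [520.6, -278.5, 165.1]
tcp_rot: [-179.9, -0.2, 125.6]
force: [0.2, -1.2, -0.1]
gripper_width: 47.2
finger_force: 0.0
```

>>> carry_out(
  motion=[
    [[0.1,-0.15,-0.16,0.05,0,0,0],[0.1,-0.15,-0.16,0.05,0,0,0],[0.1,-0.15,-0.16,0,0,0,0],[0.1,-0.15,-0.16,0,0,0,0],[0.1,-0.15,-0.16,0,0,0,0]],
  ],
)

```text
time: 31.9
eef_pos: [332.7, -480.2, 190.5]
tcp_rot: [180.0, 0.0, 125.6]
force: [0.3, -1.1, -0.8]
gripper_width: 46.9
finger_force: 0.0
```

>>> carry_out(
  motion=[
    [[0.1,-0.15,-0.16,0,0,0,0],[0.1,-0.15,-0.16,0,0,0,0],[0.1,0,0,0,0,0,0],[0.1,0,0,0,0,0,0]],
  ],
)

```text
time: 32.4
eef_pos: [259.0, -558.8, 190.2]
tcp_rot: [180.0, -0.0, 125.6]
force: [0.2, 0.6, 0.1]
gripper_width: 46.8
finger_force: 0.0
```

Run:
```python
from h import *
p,d=camera('top'); T=cloud('top',d); q,d2=camera('scene'); S=cloud('scene',d2)
for x,y in ((535,278),(453,287.5),(372,296),(442,-260.5),(522,-278)):
  near(T,x,y,33)
im=np.vstack([cv2.resize(q,(512,384))[60:280],p[120:290]]); save('final',cv2.resize(im,(780,594),interpolation=cv2.INTER_CUBIC))
s=sense();print(s['time'],s['eef_pos'])
```

```text
ground 4.2 top mid [532.7 277.8] cap [array([532.7, 278.1]), np.float64(10.7)] zmax 67.7 run [array([534.9, 277.2]), array([59. , 53.6]), np.float64(47.5)]
ground 4.1 top mid [450.9 286.5] cap [array([450.9, 286.8]), np.float64(25.8)] zmax 68.0 run [array([449.8, 286.9]), array([49.9, 64.3]), np.float64(3.7)]
ground 4.4 top mid [370.6 294.8] cap [array([369.1, 294.7]), np.float64(9.0)] zmax 67.7 run [array([373.1, 295.7]), array([51.3, 60. ]), np.float64(29.8)]
ground 4.3 top mid [ 440.2 -261.6] cap [array([ 439.5, -260.3]), np.float64(8.6)] zmax 67.8 run [array([ 440.2, -258.6]), array([62.4, 59.5]), np.float64(49.5)]
ground 4.5 top mid [ 519.7 -279.1] cap [array([ 519.9, -279.6]), np.float64(10.8)] zmax 67.9 run [array([ 521.9, -277.9]), array([63.8, 59. ]), np.float64(23.4)]
32.5 [ 259.80618041 -558.17669348  190.29145493]
```

View pics/final.png

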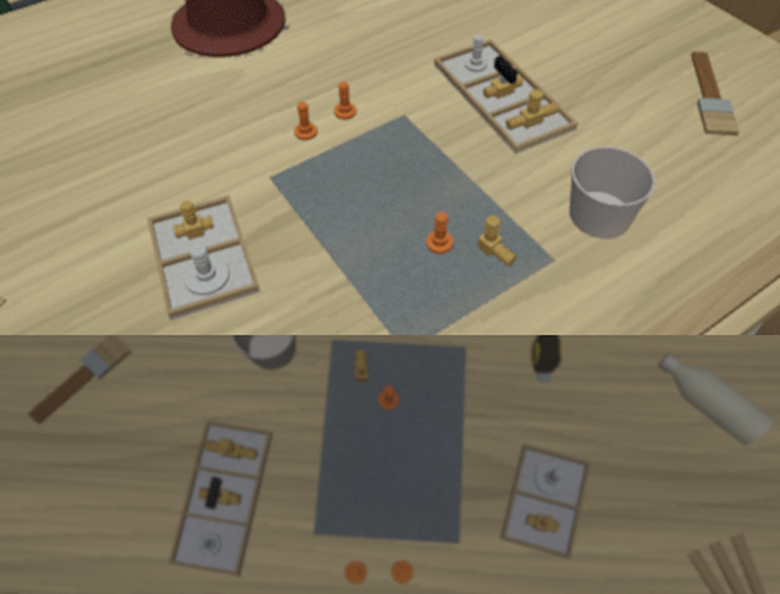

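The final view shows all five fittings upright and centred in their compartments: long tray at (478,55)–(533,108), short tray at (192,222) and (204,268). The elbow, the tub, the tape and the orange ports have not moved.

```bash
python3 -c "
from workcell import *
print(close_job())"
```

```text
the job is handed in; nothing more can be done
None
```

Both kits are made up and the job is handed in at about 32 s: large tee, valve and small port in the long tray, small tee and large port in the short tray, all upright, and the elbow, tape measure and tub untouched.

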